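Open the bakery till

ROBOT

A 6-joint arm with a two-finger parallel gripper is mounted at the origin on the work surface. World frame = base frame: x ahead of the robot, y to its left, z up, the work surface at z = 0. Lengths are in mm, angles in rad, forces in N, time in s.
With the tool pointing down it reaches from about 325 to 875 mm from the base axis. Payload 4.4 kg.
Tool frame: the origin (TCP) lies on the centre line of the jaws, within the pads' length; the fingertips stand ahead of it and the grasp point (between the pads) lies 6 mm ahead of it (ctrl.tcp_to_tips is the z of the fingertips in the tool frame, in mm); z points along the fingers, y is the line along which they close (so a half turn about z gives the same grasp; the last joint's range is limited). The gripper opens to 85 mm and grips with 20 to 120 N. Pads are 22 mm wide; open, the fingers measure 114 mm over their backs; the gripper's body (76 mm by 85 mm) begins 54 mm behind the grasp point. The pads swing forward as they close: fully open they stand 13 mm farther back than shut.
Start: joints at [0.971, 0.207, 1.542, -0, 1.393, -0.15], TCP at [250.011, 517.805, 256.282] pointing down, gripper open.
Joint ranges: [-2.73, 2.73], [-0.86, 2.22], [0.23, 2.46], [-1.11, 4.25], [0.08, 2.63], [-2.82, 2.82]. Speed limits (rad/s): [2.79, 2.79, 3.14, 3.14, 3.14, 3.14].

INTERFACE

Orientations are given as a 3x3 rotation matrix whose columns are the frame's x, y, z axes.
In Python, from plant import ctrl, sensors, optics gives the robot as it stands. Calls block until the motion is done:
- ctrl.move_ptp(position, orientation): joint-space move of the TCP to a pose.
- ctrl.move_l(position, rot=None, vel=150, threshold=None): straight line of the TCP; rot=None keeps the orientation; vel is the mean speed in mm/s. With threshold (N) it stops when the force on the tool has changed by that much, and returns True; else False.
- ctrl.set_joints(angles): joint-space move.
- ctrl.gripper_to(opening, force=None): finger opening in mm; force is the grip in N (None keeps the last); returns when the fingers have stopped.
- ctrl.hold(seconds).
- ctrl.solve_ik(position, orientation): joint angles nearest the present ones, or None.
- sensors.read_state(): the state.
- optics.grab_frame(name): name is "side" or "top" or "wrist"; returns (picture, depth): 480x640x3 uint8, red, green, blue; 480x640 float32, mm along the optical axis (not along the pixel's ray), 0 where there is no reading.
- optics.camera_params(name): a dict with "mtx" (3x3 intrinsics, pixels), "R" (3x3) and "t" (3): a world point X has camera coordinates R X + t; the wrist camera has in their place "T_tool_cam" (4x4, takes a point from camera to tool coordinates, whose origin is the TCP and whose axes are the flange's). Camera axes: x right, y down, z forward; pixel columns grow to the right and rows downward; lengths in mm; the calibration is good to about 2 mm. A picture is of the moment at which its call begins: read the wrist's pose just before it. camera_params takes no time and is no camera call.
A pose or a line that the arm cannot do raises ctrl.MotionError and nothing moves.
- ctrl.finish_job(): hands the job in; it is judged then, once.
The state is a dict: "t": time; "q": joint angles; "qvel": joint speeds; "tau": joint torques, N m; "eef_pos": TCP position; "eef_rot": TCP orientation; "force": force on the tool from outside, world axes, zero at the start; "wrist_torque": the same for the moment, N m; "grip_width": finger opening in mm; "grasp_force": force on a finger pad.
Only numpy, scipy, OpenCV 4.12 (cv2) and the standard library are available. Lean on these libraries where they do the work, as an engineer would, in place of code of your own. Each camera call takes 0.05 s, during which the arm holds its last target. There are 200 camera calls.

TASK

Open the bakery till for the morning using only the fingertips, lifting nothing: push the open cash drawer fully home, then press down the raised half of the rocker on the till's deck until it has tipped all the way over, and last press down the plunger on top of the counter bell to call the first customer. Keep to that order, and finish with the drawer shut, the rocker tipped and the bell let go. Do not press the round or the square key, do not pick up, tip or shove the bell, and leave everything else on the counter where it stands.

Things in the scene. Friction and masses are not known exactly. Their poses are not given: they have to be found in the camera images.
- till: Fixed cash register. Origin: on the counter under the middle of its front face; x into the machine, y left, z up. Black case x 0 to 360, 320 wide, 100 high, drawer in its front. On it a grey deck from x 50 back, 310 wide, flat top 145 above the counter; from x 250 a hump 195 high. Three control modules sit on the deck at about x 110 and y -96, 0, 96, in any order.
- cash_drawer (a joint): Opening of the cash drawer, m: 0 shut (home, against a stop), up to 0.1 pulled out towards the robot along the till's -x. Starts 0.04 to 0.08 open. It slides with about 3 N of friction and stays where it is left.
- drawer_face (a point): Middle of the outer face of the drawer's flat dark steel front, 300 wide, 72 high (14 to 86 above the counter), 50 above the counter; moves with the drawer; axes as the till. When shut, the face stands 12 in front of the till's front. Push it along the till's +x.
- power_rocker (a joint): Tilt of the rocker, rad: 0 off (the half towards the till's front raised, about 11 deg), 0.4 on (the other half raised, near half down, against a stop). Stays where it is left; stiff: about 2.5 N at its end, 5 N at 10 mm from its pivot.
- rocker_raised (a point): Point on the rocker's top, 22 from the pivot towards the till's front: press here straight down. White paddle 64 (along till x) x 38 x 8, pivot at mid length, 14 above the underside of its module. The point starts 22 above the deck and sinks 9 in all as the rocker tips; the module's plate beneath is 4 high. The point turns with the paddle.
- round_key (a joint): Travel of the round key, m: 0 up, 0.005 down; springs back. White disc 36 in diameter, its top 17 above the deck. Not to be pressed.
- square_key (a joint): Travel of the square key, m: 0 up, 0.005 down; springs back. White, 34 x 34, its top 17 above the deck. Not to be pressed.
- rocker_module: Black base plate of the rocker, 84 x 58 x 4, on the deck; origin at the middle of its underside, axes as the till.
- round_module: Black base plate of the round key, 84 x 58 x 4, on the deck; origin at the middle of its underside, below the key's middle; axes as the till.
- square_module: The same for the square key.
- bell: Loose counter bell of about 0.35 kg: black base disc 86 in diameter, steel dome above it 44 high, small plunger on top. Origin: middle of its underside, z up. It stands to the left or to the right of the till.
- bell_plunger (a joint): Travel of the bell's plunger, m: 0 up, 0.005 fully down; springs back. Starts to move at 1 N, 3.5 N fully down.
- bell_top (a point): Middle of the top of the plunger, a steel button 20 in diameter, 61.5 above the counter. Press straight down.
- paper_cup: Bystander: loose brown cup, 76 in diameter, 90 high. Origin under its middle.
- honey_jar: Bystander: loose amber jar with steel cap, 68 in diameter, 85 high. Origin under its middle.
- receipt_roll: Bystander: loose paper roll standing on the deck in front of the hump, 44 in diameter, 45 high. Origin under its middle.
- loaf: Bystander: loose loaf, 200 long, 76 wide and high. Origin under its middle, x along it.
- napkin_box: Bystander: loose open wooden box 120 x 120 x 60. Origin under its middle.
- saucer: Bystander: loose white plate 140 in diameter, 18 high. Origin under its middle.
- sugar_shaker: Bystander: loose white shaker 60 in diameter, 130 high. Origin under its middle.
Not all that is in view belongs to the job. Leave any blue or green look-alike of the bell alone.

How it is judged:
By the outcome, as a careful person would: the job done as asked, in the order asked, and still so for the second after the job is handed in, with the robot touching nothing.
It also fails if it takes over 45 s, if anything falls off the work surface, if the arm or the gripper's body presses on something with over 40 N, if the wrist force passes 120 N, or if a joint passes its speed limit or range.

## Working session

There is one attempt and no reset: what is moved stays moved. The work goes in short steps, each a Python script; the robot and the scene stay as the last script left them, time stands still between calls to the robot, and variables do not carry over. Pictures are saved under pics/ and viewed, at most 10 in all, crops included, and the job is handed in when it is done.

```bash
mkdir -p pics
python3 - <<'E'
from plant import ctrl,sensors,optics
import cv2,numpy as np
for n in("top","side"):
    p,d=optics.grab_frame(n); cv2.imwrite(f"pics/{n}0.png",p[:,:,::-1]); np.save(f"{n}0.npy",d)
    c=optics.camera_params(n); print(n,c)
print(ctrl.tcp_to_tips, sensors.read_state()["t"])
E
```

```text
top {'mtx': array([[479.62736704,   0.        , 317.9267365 ],
       [  0.        , 479.62736704, 238.55605375],
       [  0.        ,   0.        ,   1.        ]]), 'R': array([[ 0.01758799, -0.99970148,  0.0169591 ],
       [-0.9888043 , -0.01990502, -0.14788454],
       [ 0.14817797, -0.01416824, -0.98885922]]), 't': array([   8.23797663,  536.60454162, 1177.77771728])}
side {'mtx': array([[445.04938514,   0.        , 314.69798392],
       [  0.        , 445.04938514, 230.83550923],
       [  0.        ,   0.        ,   1.        ]]), 'R': array([[ 0.99059681, -0.13553541, -0.01865764],
       [-0.10081626, -0.63094916, -0.76924589],
       [ 0.09248803,  0.76389352, -0.6386804 ]]), 't': array([-549.6981541 ,  159.72043295, 1021.9575825 ])}
25.0 0.1
```

View pics/top0.png

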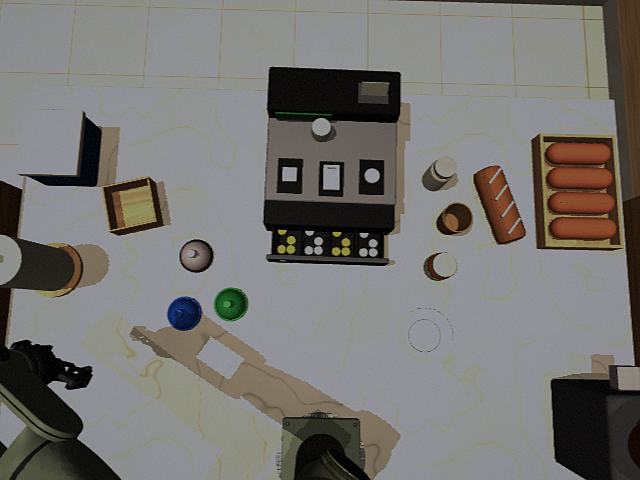

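View pics/side0.png

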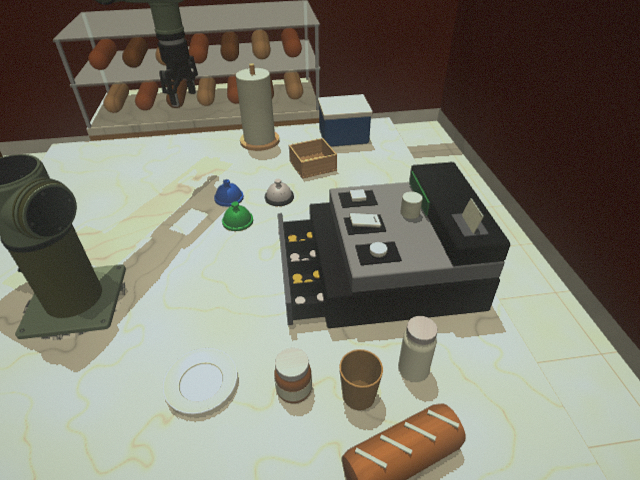

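The top view shows three bell-like things: steel (196,256), blue (184,313) and green (231,304). I choose the steel one. The modules are square (289,174), rocker in the middle (331,178) and round (372,176). The drawer's front edge runs from about (266,259) to (388,264). Next I take one close crop of both views.

```bash
cat > h.py <<'E'
import numpy as np,cv2
from plant import ctrl,sensors,optics
C={n:optics.camera_params(n) for n in("top","side")}
def pix(n,u,v,z=None,d=None):
    c=C[n]; r=np.linalg.inv(c["mtx"])@[u,v,1]; R,t=c["R"],c["t"]
    o=-R.T@t; w=R.T@r
    return o+w*((z-o[2])/w[2] if d is None else d)
def tri(a,b):
    P=[C[n]["mtx"]@np.c_[C[n]["R"],C[n]["t"]] for n in("top","side")]
    X=cv2.triangulatePoints(P[0],P[1],np.float64(a),np.float64(b)); return (X[:3]/X[3]).ravel()
E
python3 - <<'E'
import cv2,numpy as np
t=cv2.imread("pics/top0.png");s=cv2.imread("pics/side0.png")
f=lambda im,x,y,w,h,k:cv2.convertScaleAbs(cv2.resize(im[y:y+h,x:x+w],None,fx=k,fy=k,interpolation=cv2.INTER_CUBIC),alpha=1.3)
a=f(t,175,110,225,160,3.5); cv2.imwrite("pics/c1.png",a)
b=f(s,250,170,200,150,4); cv2.imwrite("pics/c2.png",b)
E
```

```text
(no output)
```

View pics/c1.png

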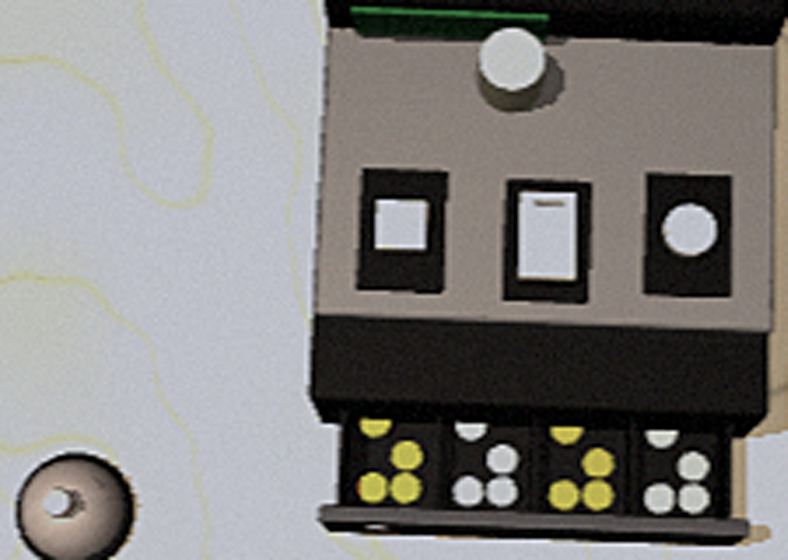

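View pics/c2.png

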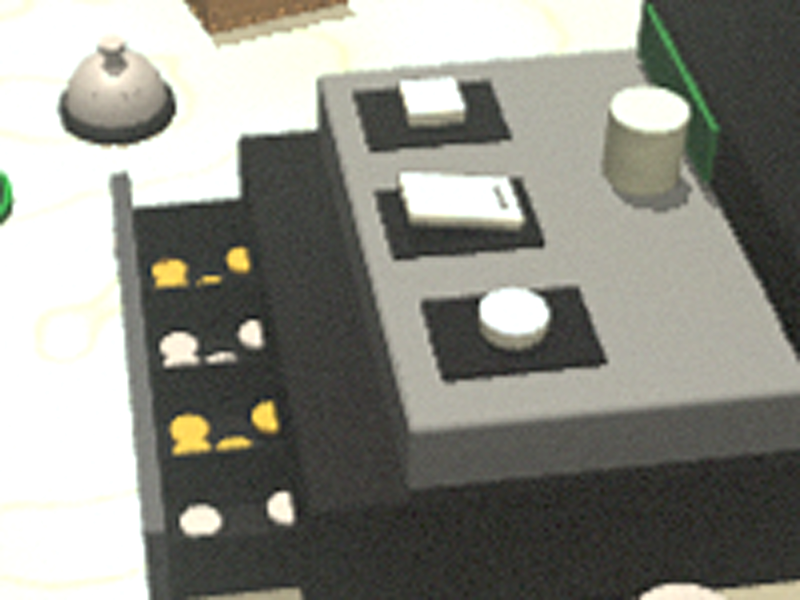

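Run:
```python
from h import *
T=lambda x,y:((x+.5)/3.5-.5+175,(y+.5)/3.5-.5+110)
S=lambda x,y:((x+.5)/4-.5+250,(y+.5)/4-.5+170)
np.set_printoptions(precision=1,suppress=True)
print("plunger",tri(T(63,500),S(112,43)),pix("top",*T(63,500),z=61.5),pix("side",*S(112,43),z=61.5))
for n,a,b in(("nl",(517,277),(400,172)),("nr",(577,280),(405,218)),("fl",(519,191),(518,179)),("fr",(578,194),(523,228))):
    print("rocker",n,tri(T(*a),S(*b)),pix("top",*T(*a),z=167))
print("modplate", [pix("top",*T(*a),z=149)for a in((502,297),(588,302),(591,181),(507,179))])
L=pix("top",*T(320,520),z=86);R=pix("top",*T(745,543),z=86);print("drawer",L,R,np.linalg.norm(L-R))
l=pix("top",*T(316,318),z=145);r=pix("top",*T(770,330),z=145);print("deck",l,r,np.linalg.norm(l-r),np.degrees(np.arctan2(*(-(r-l)[:2])))) 
print("yaw drawer",np.degrees(np.arctan2((L-R)[1],(L-R)[0]))-90)
print("drawer side", tri(T(320,520),S(115,175)))
sd=np.load("side0.npy");td=np.load("top0.npy")
for x,y in((331,178),(300,200),(350,195),(331,262),(194,253)): print(x,y,pix("top",x,y,d=td[y,x]))
```

```text
plunger [492.6 327.4  62.6] [492.  327.6  61.5] [493.5 329.3  61.5]
rocker nl [635.6  11.9 166.1] [633.6  12.  167. ]
rocker nr [632.6 -27.6 166.1] [632.4 -27.6 167. ]
rocker fl [700.7  11.1 153. ] [692.3  11.6 167. ]
rocker fr [697.  -28.6 151.2] [691.1 -27.6 167. ]
modplate [array([624.3,  21.4, 149. ]), array([622.1, -36.2, 149. ]), array([706. , -37.4, 149. ]), array([706.1,  19.5, 149. ])]
drawer [478.8 143.8  86. ] [ 468.5 -151.    86. ] 294.9300037611136
deck [608.1 145.5 145. ] [ 606.4 -158.9  145. ] 304.33776375964226 0.31848163357343495
yaw drawer -2.0031392120997538
drawer side [481.2 144.2  82.9]
331 178 [660.5  -7.7 164. ]
300 200 [611.3  63.5 143.9]
350 195 [626.5 -54.  141.8]
331 262 [475.6 -14.9  56.6]
194 253 [491.  324.6  60. ]
```

The steel bell is confirmed: base, dome and a plunger at crop px (63,500) top and (112,43) side, about (492.6, 327.6, 62). The rocker sits in the middle module, with its raised near edge at about (634,-8,166). The drawer face is at x≈474, so it is about 70 mm open. First I push the drawer.

```bash
cat >> h.py <<'E'
YAW=np.radians(-1.0); Rz=cv2.Rodrigues(np.array([0,0,YAW]))[0]
def ori(tilt,s=-1):
    a=np.radians(tilt); z=np.array([np.sin(a),0,-np.cos(a)]); y=np.array([0,s,0.])
    return Rz@np.c_[np.cross(y,z),y,z]
def st():
    s=sensors.read_state(); print("t %.2f"%s["t"],np.round(s["eef_pos"],1),"F",np.round(s["force"],1)); return s
E
python3 - <<'E'
from h import *
s=st(); print(np.round(s["eef_rot"],2))
ctrl.gripper_to(0); print(ctrl.tcp_to_tips)
best=min((q_ for q_ in ((s_,ctrl.solve_ik([420,-9,200],ori(15,s_))) for s_ in(1,-1)) if q_[1] is not None),key=lambda x:abs(x[1][5]))
print(best); S=best[0]; open("S","w").write(str(S)); R=ori(15,S)
ctrl.move_ptp([420,-9,200],R); ctrl.move_l([420,-9,71],vel=200); s=st()
d=Rz[:,0]; p=np.array([420,-9,71.])
print(ctrl.move_l(p+d*30,vel=80,threshold=20)); st()
print(ctrl.move_l(p+d*95,vel=50,threshold=15)); st()
print(ctrl.move_l(p+d*125,vel=20,threshold=15)); st()
p,_=optics.grab_frame("side"); cv2.imwrite("pics/s1.png",cv2.resize(p[120:360,150:470],None,fx=2.4,fy=2.4)[:,:,::-1])
E
```

```text
t 0.10 [249.6 517.3 255.2] F [-0.1  1.  -0.7]
[[-0.9   0.43 -0.  ]
 [ 0.43  0.9  -0.  ]
 [ 0.   -0.   -1.  ]]
25.0
(-1, array([-0.2749876 , -0.25114973,  2.13266002,  0.07802463,  1.00792181,
        1.27997682]))
t 3.67 [420.9  -9.   71.6] F [ 0.  -0.5  0.6]
False
t 4.19 [450.3  -9.5  71.3] F [ 0.9 -0.8 -0.5]
False
t 5.64 [514.9 -10.7  71. ] F [-2.3  1.4 -1.3]
True
t 6.59 [531.7 -10.7  69.9] F [-0.1 -0.2  0. ]
```

View pics/s1.png

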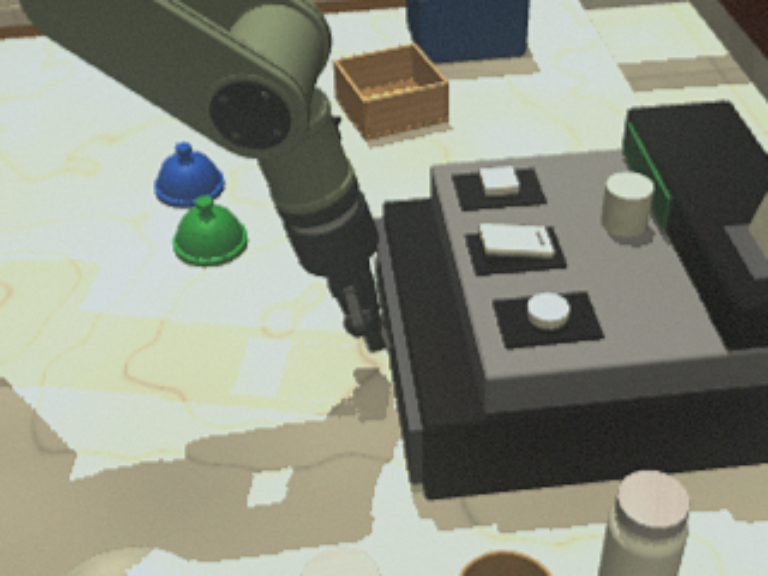

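The drawer looks flush, with the fingertips against its face. I nudge it once more to confirm it is on the stop, then go to the rocker.

Run:
```python
from h import *
S=int(open("S").read()); d=Rz[:,0]
p=np.array(sensors.read_state()["eef_pos"])
print(ctrl.move_l(p+d*10,vel=15,threshold=20)); s=st()
p=np.array(s["eef_pos"]); ctrl.move_l(p-d*50,vel=120)
ctrl.move_l(p-d*50+[0,0,190],vel=250)
R=ori(12,S); tip=np.array([640.5,-7.9,0])
tcp=lambda z:tip+[0,0,z]-25*R[:,2]
ctrl.move_ptp(tcp(225),R); ctrl.move_l(tcp(180),vel=100); st()
print(ctrl.move_l(tcp(152),vel=20,threshold=12)); s=st(); print("tip",s["eef_pos"]+25*s["eef_rot"][:,2])
ctrl.move_l(tcp(260),vel=150)
p,_=optics.grab_frame("side"); q,_=optics.grab_frame("top")
a=cv2.resize(p[160:320,270:450],None,fx=2.2,fy=2.2); b=cv2.resize(q[110:270,225:405],None,fx=2.2,fy=2.2)
cv2.imwrite("pics/s2.png",np.hstack([a,b])[:,:,::-1])
```

```text
True
t 7.27 [532.1  -9.8  66.6] F [-0.4  0.3  0.1]
t 9.99 [635.2  -7.9 204.8] F [-0.4 -0.6  0.4]
True
t 11.04 [635.   -7.8 182.2] F [-2.5  0.3  5.2]
tip [640.1928916   -7.87489973 157.71834963]
```

View pics/s2.png

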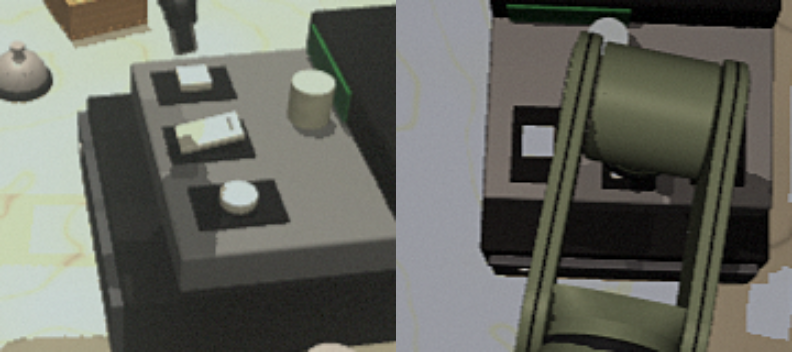

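The rocker's near half is now down and its far half up, and the press ended on the stop at the expected height. The drawer is flush. Now the bell.

Run:
```python
from h import *
S=int(open("S").read()); R=ori(0,S); b=np.array([492.7,328.,25])
ctrl.move_ptp(b+[0,0,180],R); ctrl.move_l(b+[0,0,72],vel=120); ctrl.hold(.2); st()
p,_=optics.grab_frame("side")
print(ctrl.move_l(b+[0,0,54.5],vel=12,threshold=8)); s=st()
q,_=optics.grab_frame("side")
ctrl.hold(.3); s=st()
ctrl.move_l(b+[0,0,100],vel=60); ctrl.move_l(b+[0,0,250],vel=200); st()
r,_=optics.grab_frame("side")
f=lambda i:cv2.resize(i[150:240,220:320],None,fx=2.6,fy=2.6,interpolation=cv2.INTER_CUBIC)
cv2.imwrite("pics/s3.png",np.hstack([f(p),f(q),f(r)])[:,:,::-1])
```

```text
t 14.63 [493.3 328.3  98. ] F [0.1 1.  0.2]
True
t 15.90 [492.7 328.   81.6] F [-0.  -0.2  4.5]
t 16.25 [492.7 328.   81.6] F [-1.1 -0.1  4.7]
t 18.04 [491.9 327.6 273.3] F [ 0.   0.4 -0. ]
```

View pics/s3.png

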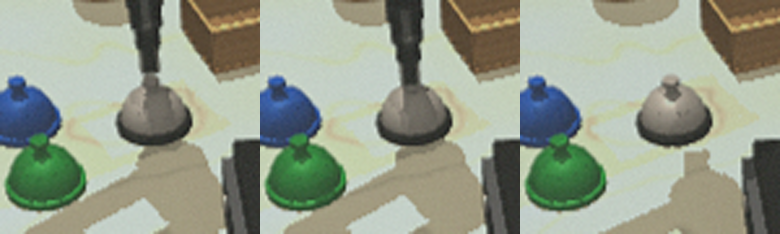

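The bell was pressed to its full 5 mm (tip at 56.6, held at 4.6 N), and it stands where it was with the plunger back up. I take one last overall look before handing in.

Run:
```python
from h import *
q,_=optics.grab_frame("top"); cv2.imwrite("pics/t9.png",q[:,:,::-1])
```

```text
(no output)
```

View pics/t9.png

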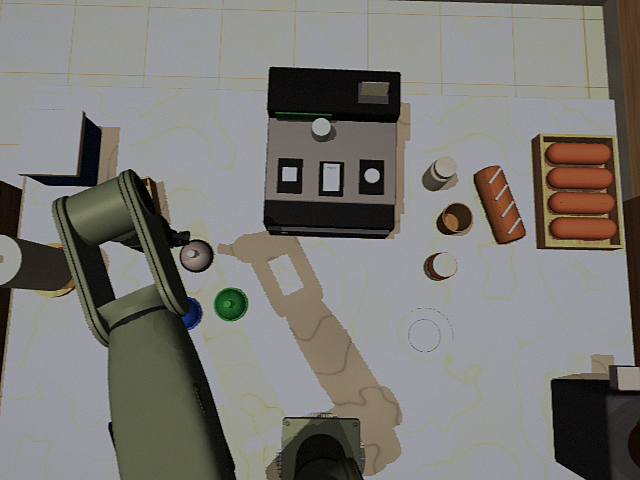

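The drawer is shut (front edge at row 236), the rocker is tipped at (331,178), and the bell at (196,256) and the other things are unmoved.

```bash
python3 -c "
from plant import ctrl; print(ctrl.finish_job())"
```

```text
the job is handed in; nothing more can be done
None
```

I pushed the drawer home, tipped the rocker and rang the bell, in that order, then let the bell go; the job was handed in after about 18 s on the robot's clock, and no verdict came back.

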